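# Stack the parts bins on their docks and close them

## Task

Stack up the parts for the two repair jobs. On the green dock goes the blue bin, on it the yellow bin, and the white lid closes that stack; on the orange dock goes the red bin, closed with the black lid. Every foot must be fully home in the opening below it with everything level; do not tip the bins so that parts would spill, and do not shift or knock over the solder spool, the flux bottle or the transformer that stand among them.

Things in the scene. Friction and masses are not known exactly. Their poses are not given: they have to be found in the camera images.
- blue_bin_mid (a point): Open bin, blue, holding brass spacers. 80 (x) x 60 (y) x 41 mm high: body 36, walls 5 thick, on a foot 5 high, 64 x 44 (lowest 2.5 mm: 58 x 38). Opening 70 x 50; a foot drops into it, 3 mm spare each side, shoulders rest on its rim: a bin on a bin adds 36 mm. Same either way round. Starts upright on the table. Mass 0.1-0.35 kg. Point: centre, 20.5 mm above underside; x along the 80 mm, z up.
- yellow_bin_mid (a point): Open bin, yellow, holding glass fuses. 80 (x) x 60 (y) x 41 mm high: body 36, walls 5 thick, on a foot 5 high, 64 x 44 (lowest 2.5 mm: 58 x 38). Opening 70 x 50; a foot drops into it, 3 mm spare each side, shoulders rest on its rim: a bin on a bin adds 36 mm. Same either way round. Starts upright on the table. Mass 0.1-0.35 kg. Point: centre, 20.5 mm above underside; x along the 80 mm, z up.
- red_bin_mid (a point): Open bin, red, holding small black relays. 80 (x) x 60 (y) x 41 mm high: body 36, walls 5 thick, on a foot 5 high, 64 x 44 (lowest 2.5 mm: 58 x 38). Opening 70 x 50; a foot drops into it, 3 mm spare each side, shoulders rest on its rim: a bin on a bin adds 36 mm. Same either way round. Starts upright on the table. Mass 0.1-0.35 kg. Point: centre, 20.5 mm above underside; x along the 80 mm, z up.
- white_lid_handle (a point): Lid, white: plate 80 (x) x 60 (y) x 6 mm on a foot 5 high, 64 x 44 (stepped in to 58 x 38) that drops into a bin's opening; steel handle block on top, 40 (x) x 16 (y), from 11 to 41 mm above the underside. Same either way round. Starts foot down on the table. Point: centre of the handle block, 26 mm above the underside, 41.5 mm above the bin's centre when seated on it. 0.07-0.14 kg.
- black_lid_handle (a point): Lid, black: plate 80 (x) x 60 (y) x 6 mm on a foot 5 high, 64 x 44 (stepped in to 58 x 38) that drops into a bin's opening; steel handle block on top, 40 (x) x 16 (y), from 11 to 41 mm above the underside. Same either way round. Starts foot down on the table. Point: centre of the handle block, 26 mm above the underside, 41.5 mm above the bin's centre when seated on it. 0.07-0.14 kg.
- green_dock_rim (a point): Green dock, fixed to the table: base plate 100 (x) x 80 (y) x 4 mm, with a raised frame 80 x 60, top 12 mm above the table, round an opening 70 x 50, 8 deep. A bin's foot drops in, 3 mm spare each side, long side along the dock's, and its shoulders rest on the frame; bin centre then 15.5 mm above this point. Point: centre of the frame's top; x along the 80 mm, z up.
- orange_dock_rim (a point): Orange dock, fixed to the table: base plate 100 (x) x 80 (y) x 4 mm, with a raised frame 80 x 60, top 12 mm above the table, round an opening 70 x 50, 8 deep. A bin's foot drops in, 3 mm spare each side, long side along the dock's, and its shoulders rest on the frame; bin centre then 15.5 mm above this point. Point: centre of the frame's top; x along the 80 mm, z up.
- spool_mid (a point): Bystander, loose: spool of solder, grey flanges 56 mm across, 40 mm high, standing on end. This point: its centre, 20 mm up.
- bottle_mid (a point): Bystander, loose: amber flux bottle with a black cap, 40 mm across, 75 mm high, the tallest thing among the bins. This point: its centre, half-way up.
- transformer_mid (a point): Bystander, loose: small transformer, dark iron core with a copper winding, 60 x 44 mm at most, 40 mm high. This point: its centre, 20 mm up.

How it is judged:
By the outcome, as a careful person would: the job done as asked, in the order asked, and still so for the second after the job is handed in, with the robot touching nothing.
It also fails if it takes over 120 s, if anything falls off the work surface, if the arm or the gripper's body presses on something with over 40 N, if the wrist force passes 120 N, or if a joint passes its speed limit or range.

## Robot

A 7-joint arm with a two-finger parallel gripper is mounted at the origin on the work surface. World frame = base frame: x ahead of the robot, y to its left, z up, the work surface at z = 0. Lengths are in m, angles in degrees, forces in N, time in s.
With the tool pointing down it reaches from about 0.425 to 0.875 m from the base axis. Payload 4.7 kg.
Tool frame: the origin (TCP) lies between the finger pads; the fingertips stand 11 mm ahead of it and the grasp point (between the pads) lies 8 mm behind it (env.tcp_to_tips is the distance from the TCP to the fingertips, in m); z points along the fingers, y is the line along which they close (so a half turn about z gives the same grasp; the last joint's range is limited). The gripper opens to 87 mm and grips with 3 to 60 N. Pads are 19 mm wide; open, the fingers measure 117 mm over their backs; the gripper's body (75 mm by 190 mm) begins 51 mm behind the grasp point.
Start: joints at [0.808, 18.392, -4.016, 83.108, 1.295, 78.541, -3.26], TCP at [0.65, -0, 0.211] pointing down, gripper open.
Joint ranges: [-163.93, 163.93], [-17.29, 119.83], [-79.2, 71.16], [3.27, 140.29], [-89.18, 269.18], [5.43, 117.66], [-154.24, 154.24]. Speed limits (degrees/s): [147.25, 147.25, 180, 180, 180, 180, 180].

## Interface

Orientations are given as [roll, pitch, yaw] about the fixed x, y, z axes, in that order (R = Rz(yaw) Ry(pitch) Rx(roll)).
In Python, from cell import env, viewer gives the robot as it stands.
- The arm moves only by the tool step_arm, never from a script. Its arguments are lists of equal length, an entry for each row: "delta_pos": the shift along the tool's x, y, z in units of 0.2 m (1.0 is 0.2 m), a list of three; "rot": the turn, a rotation vector about the tool's x, y, z in units of 1.5 rad (1.0 is 1.5 rad), a list of three; "gripper": the gripper command: -1 is shut, 1 is fully open, values between are in proportion. A call has 1 to 20 rows; each row is the pose to reach, as a shift and turn from the pose commanded when the call began, along the tool's axes at that moment; what a row does not reach only later rows make up. A row lasts 1/8 s, in which the tool goes at most 62.5 mm and 10.7 degrees, less where a joint would pass 70% of its speed; a pose out of reach is approached as far as the arm can. A call with a number of a shift or a turn outside -1 to 1 is refused whole. A call with a gripper value outside its range is refused whole. The fingers move at their own pace and stop on an object; "squeeze" is the grip in N (left out, the last holds). Time passes only in rows, so rows that repeat a pose let the fingers close. It gives the time, the measured TCP pose, the force, the opening and the grip force at its end, in the units of the state.
- env.get_obs(): the state, without advancing time (a new reading comes with each control period).
- viewer.read_camera(name): name is "scene" or "side" or "wrist"; returns a dict with "img" (400x640x3 uint8, red, green, blue), "fx", "fy", "cx", "cy" (pixels), "dist" ([k1, k2, p1, p2, k3] as OpenCV has them; the pictures are not rectified), "pose" (4x4, takes a point from camera to world coordinates). Camera axes: x right, y down, z forward; pixel columns grow to the right and rows downward; lengths in m; the calibration is good to about 2 mm. A picture is of the moment at which its call begins. There is no depth.
- env.sign_off(): hands the job in; it is judged then, once.
The state is a dict: "time_s": time; "qpos": joint angles; "joint_velocities": joint speeds; "effort": joint torques, N m; "tool_pos": TCP position; "tool_rot": TCP orientation; "force": force on the tool from outside, world axes, zero at the start; "wrist_torque": the same for the moment, N m; "grip_width": finger opening in m; "grasp_force": force on a finger pad.
Only numpy, scipy, OpenCV 4.12 (cv2) and the standard library are available. Lean on these libraries where they do the work, as an engineer would, in place of code of your own. Each camera call takes 0.05 s, during which the arm holds its last target. There are 200 camera calls.

## Working session

There is one attempt and no reset: what is moved stays moved. The work goes in short steps, Python scripts to look and compute and a tool call to move; the robot and the scene stay as the last step left them, time stands still between calls to the robot, and variables do not carry over. Pictures are saved under pics/ and viewed, at most 14 in all, crops included, and the job is handed in when it is done.

Besides the shell and the picture viewer there is one more tool, called after "Call:" by a JSON object that holds its "api" and its "payload". step_arm: Moves the arm, as the interface text tells. Shifts and turns lie within -1 to 1; 1 stands for 0.2 m of shift or 1.5 rad of turn. Its arguments: {"type":"object","properties":{"delta_pos":{"type":"array"},"rot":{"type":"array"},"gripper":{"type":"array"},"squeeze":{"type":"number"}},"required":["delta_pos","rot","gripper"]}

```bash
ls; mkdir -p pics
python3 - <<'E'
from cell import env, viewer
import cv2, numpy as np
for n in ["scene","side","wrist"]:
    c=viewer.read_camera(n); cv2.imwrite(f"pics/{n}0.png",c["img"][:,:,::-1])
    print(n,c["fx"],c["fy"],c["cx"],c["cy"],c["dist"]); print(np.round(c["pose"],3))
o=env.get_obs(); print({k:np.round(v,3) for k,v in o.items()})
E
```

```text
pics
scene 394.4993992869712 394.4993992869712 317.4105537536154 199.52871113500873 [-0.0077802  0.         0.         0.         0.       ]
[[ 0.175  0.735 -0.655  1.113]
 [ 0.985 -0.139  0.107 -0.074]
 [-0.013 -0.664 -0.748  0.704]
 [ 0.     0.     0.     1.   ]]
side 430.1094037960053 430.1094037960053 314.25411224873386 194.51344875429112 [-0.06940014  0.          0.          0.          0.        ]
[[-0.974 -0.162  0.161  0.345]
 [-0.228  0.654 -0.722  0.797]
 [ 0.011 -0.739 -0.673  0.79 ]
 [ 0.     0.     0.     1.   ]]
wrist 317.7502753974638 317.7502753974638 318.50989301977165 198.21499671200704 [-0.00851382  0.          0.          0.          0.        ]
[[ 1.     0.001 -0.002  0.649]
 [ 0.    -0.969 -0.246  0.067]
 [-0.002  0.246 -0.969  0.383]
 [ 0.     0.     0.     1.   ]]
{'time_s': np.float64(0.15), 'qpos': array([ 0.808, 18.429, -4.016, 83.157,  1.296, 78.54 , -3.26 ]), 'joint_velocities': array([-0.016, -0.215,  0.059, -0.158,  0.124,  0.07 ,  0.012]), 'effort': array([ 0.0000e+00, -4.9179e+01, -4.0400e-01, -3.1288e+01, -6.4000e-02,
        4.0000e-02,  0.0000e+00]), 'tool_pos': array([ 0.65, -0.  ,  0.21]), 'tool_rot': array([-1.79921e+02,  6.00000e-03,  9.00020e+01]), 'force': array([ 0.432,  0.57 , -0.203]), 'wrist_torque': array([ 0.049,  0.001, -0.039]), 'grasp_force': np.float64(0.0), 'grip_width': np.float64(0.087)}
```

View pics/scene0.png

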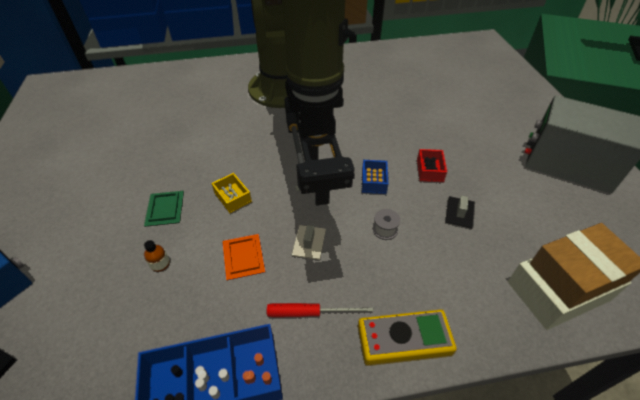

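View pics/side0.png

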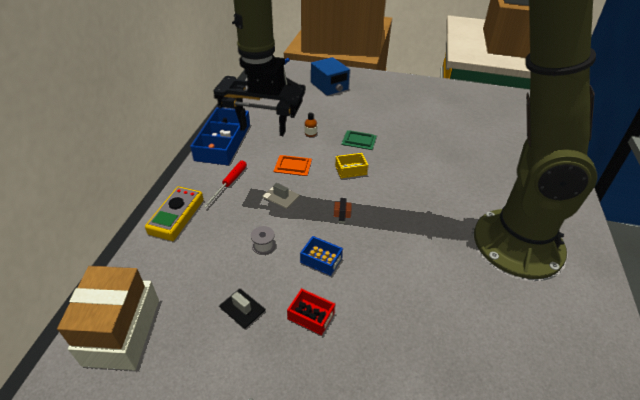

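View pics/wrist0.png

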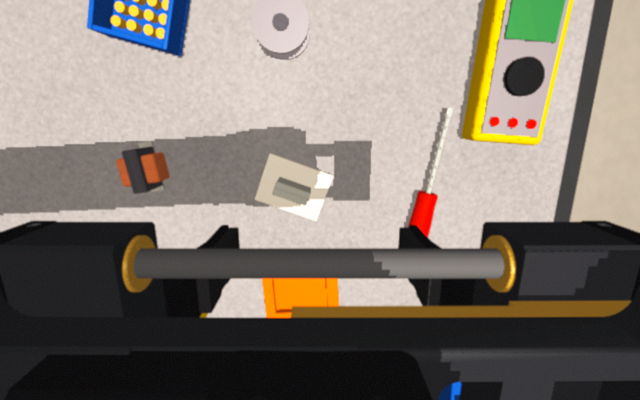

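The pictures show all the objects: blue bin at scene (375,177), red bin (432,165), yellow bin (231,191), green dock (165,208), orange dock (243,256), white lid (309,241), black lid (460,212). The spool is at scene (386,222), the bottle at (155,255), and the transformer at side (342,209). I'll fit poses by matching projected hulls to colour masks.

```bash
cat > h.py <<'E'
import cv2, numpy as np
from scipy.optimize import least_squares
from cell import env, viewer
def box(lx,ly,z0,z1):
    return np.array([[sx*lx/2,sy*ly/2,z] for sx in(-1,1) for sy in(-1,1) for z in(z0,z1)])
BIN=np.vstack([box(.08,.06,.005,.041),box(.058,.038,0,.005)])
DOCK=box(.1,.08,0,.004); DOCK=np.vstack([DOCK,box(.08,.06,.004,.012)])
LID=np.vstack([box(.08,.06,.005,.011),box(.058,.038,0,.005)])
def cyl(d,h): return np.array([[d/2*np.cos(a),d/2*np.sin(a),z] for a in np.linspace(0,6.28,25) for z in(0,h)])
def hsv(lo,hi): return lambda im: cv2.inRange(cv2.cvtColor(im,cv2.COLOR_RGB2HSV),np.array(lo),np.array(hi))
COL=dict(blue=hsv((105,150,40),(125,255,255)),yellow=hsv((22,150,60),(32,255,255)),
 red=lambda im: hsv((0,180,60),(4,255,255))(im)|hsv((174,180,60),(180,255,255))(im),
 green=hsv((60,80,30),(85,255,255)),orange=hsv((5,190,120),(14,255,255)),
 black=hsv((0,0,0),(180,255,42)))
MOD=dict(blue=BIN,yellow=BIN,red=BIN,green=DOCK,orange=DOCK,black=LID,white=LID)
def mask_hull(im,col,seed,r=40):
    m=COL[col](im); w=np.zeros_like(m); x,y=map(int,seed)
    w[max(0,y-r):y+r,max(0,x-r):x+r]=1; m=m*w
    n,l,s,_=cv2.connectedComponentsWithStats(m,connectivity=8)
    if n<2: return None
    keep=[i for i in range(1,n) if s[i,4]>max(6,.04*s[1:,4].max())]
    ys,xs=np.where(np.isin(l,keep))
    return np.c_[xs,ys].astype(float)
def proj(c,P):
    T=np.linalg.inv(c["pose"]); K=np.array([[c["fx"],0,c["cx"]],[0,c["fy"],c["cy"]],[0,0,1]])
    return cv2.projectPoints(P.reshape(-1,1,3).astype(float),cv2.Rodrigues(T[:3,:3])[0],T[:3,3],K,np.array(c["dist"],float))[0][:,0]
A=np.linspace(0,2*np.pi,48,endpoint=False); D=np.c_[np.cos(A),np.sin(A)]
def sup(P): return (P@D.T).max(0)
def place(M,p,z=0):
    c,s=np.cos(p[2]),np.sin(p[2]); return M@np.array([[c,s,0],[-s,c,0],[0,0,1]])+[p[0],p[1],z]
def ray(c,u,z):
    K=np.array([[c["fx"],0,c["cx"]],[0,c["fy"],c["cy"]],[0,0,1]])
    d=cv2.undistortPoints(np.array([[u]],float),K,np.array(c["dist"],float))[0,0]
    v=c["pose"][:3,:3]@[d[0],d[1],1]; o=c["pose"][:3,3]; return (o+v*(z-o[2])/v[2])[:2]
def fit(obs,M,z=0,yaw=None):
    """obs: list of (cam, pixel points)"""
    obs=[(c,sup(P)+.5*np.abs(D).sum(1)*.8) for c,P in obs]   # pixel extent
    x0=ray(obs[0][0],[ (obs[0][1][0]-obs[0][1][24])/2,(obs[0][1][12]-obs[0][1][36])/2],z+.02)
    f=lambda p: np.concatenate([sup(proj(c,place(M,p,z)))-s for c,s in obs])
    best=min((least_squares(f,[*x0,y],loss="soft_l1",x_scale=[.01,.01,.1]) for y in np.radians([-75,-45,-15,15,45,75])),key=lambda r:r.cost)
    r=f(best.x); return best.x,np.sqrt((r**2).mean())
def show(name,p,e):
    print(f"{name:8s} x{p[0]*1e3:7.1f} y{p[1]*1e3:7.1f} yaw{(np.degrees(p[2])+90)%180-90:7.1f} rms {e:.2f}")
E
python3 - <<'E'
from h import *
S,L=viewer.read_camera("scene"),viewer.read_camera("side")
seeds=dict(blue=((375,177),(321,255)),yellow=((231,191),(351,166)),red=((432,165),(311,311)),green=((165,208),(360,139)),orange=((243,256),(293,165)),black=((460,212),(242,308)))
for n,(a,b) in seeds.items():
    o=[(S,mask_hull(S["img"],n,a,30)),(L,mask_hull(L["img"],n,b,32))]
    show(n,*fit(o,MOD[n]))
    for q in o: show("  1cam",*fit([q],MOD[n]))
for n,a,b,z in [("spool",(386,214),(263,232),.04),("bottle",(150,246),(311,115),.075),("transf",(325,195),(342,205),.04),("white",(309,245),(281,198),.011)]:
    print(n,ray(S,a,z),ray(L,b,z))
E
```

```text
blue     x  466.3 y  171.5 yaw  -14.5 rms 1.05
  1cam   x  465.3 y  172.4 yaw  -14.3 rms 1.34
  1cam   x  466.4 y  171.1 yaw  -14.9 rms 0.62
yellow   x  455.0 y -172.8 yaw   25.5 rms 0.43
  1cam   x  455.4 y -172.5 yaw   25.6 rms 0.46
  1cam   x  454.9 y -173.9 yaw   24.9 rms 0.33
red      x  454.8 y  321.2 yaw  -14.9 rms 0.91
  1cam   x  454.2 y  322.0 yaw  -15.7 rms 1.08
  1cam   x  454.9 y  320.9 yaw  -14.7 rms 0.69
green    x  455.3 y -333.6 yaw   -0.9 rms 0.92
  1cam   x  455.1 y -333.3 yaw   -0.9 rms 1.00
  1cam   x  455.5 y -335.1 yaw   -1.2 rms 0.81
orange   x  624.8 y -158.2 yaw    3.7 rms 0.75
  1cam   x  624.8 y -157.5 yaw    3.3 rms 0.81
  1cam   x  625.2 y -160.8 yaw    3.9 rms 0.51
black    x  599.4 y  338.5 yaw  -28.0 rms 1.02
  1cam   x  599.8 y  337.9 yaw  -28.0 rms 1.21
  1cam   x  599.2 y  338.7 yaw  -28.0 rms 0.76
spool [0.6007639  0.15942052] [0.61218815 0.14965969]
bottle [ 0.62087314 -0.32592906] [ 0.60964009 -0.32502759]
transf [0.5213244  0.03958437] [0.44752512 0.01395221]
white [ 0.63053964 -0.01588476] [ 0.61439356 -0.00393507]
```

```bash
cat >> h.py <<'E'
from scipy.spatial.transform import Rotation as R
def go(*targets):
    """targets (x,y,z mm, yaw deg) -> tool-axis shift and turn in move units from the present pose"""
    o=env.get_obs(); R0=R.from_euler("xyz",o["tool_rot"],degrees=True); p0=np.array(o["tool_pos"])
    print("now",np.round(p0*1e3,1),np.round(o["tool_rot"],2),"w",round(o["grip_width"]*1e3,1),"F",np.round(o["force"],1),"t",round(o["time_s"],1))
    for x,y,z,w in targets:
        d=R0.inv().apply(np.array([x,y,z])/1e3-p0)/.2
        r=(R0.inv()*R.from_euler("xyz",[180,0,w],degrees=True)).as_rotvec()/1.5
        print((x,y,z,w),"dp",np.round(d,4).tolist(),"rot",np.round(r,4).tolist())
def wrist(col,seed=None,z=0,guess=None,r=75,name=None):
    c=viewer.read_camera("wrist")
    if name: cv2.imwrite(f"pics/{name}.png",c["img"][:,:,::-1])
    s=seed if seed is not None else proj(c,np.array([[*guess,z+.02]]))[0]
    P=mask_hull(c["img"],col,s,r); p,e=fit([(c,P)],MOD[col],z); print("seed",np.round(s)); show(col,p,e); return p
E
python3 - <<'E'
from h import *
go((543,151,210,165.5))
E
```

```text
now [ 6.497e+02 -1.000e-01  2.104e+02] [-1.7995e+02  1.0000e-02  9.0000e+01] w 86.9 F [ 0.5  0.5 -1.3] t 0.2
(543, 151, 210, 165.5) dp [0.7553, -0.5337, 0.0026] rot [-0.0005, -0.0003, -0.8785]
```

Call:
{"api": "step_arm", "payload": {"delta_pos": [[0.755, -0.534, 0], [0.755, -0.534, 0], [0.755, -0.534, 0], [0.755, -0.534, 0], [0.755, -0.534, 0], [0.755, -0.534, 0], [0.755, -0.534, 0], [0.755, -0.534, 0], [0.755, -0.534, 0], [0.755, -0.534, 0]], "rot": [[0, 0, -0.878], [0, 0, -0.878], [0, 0, -0.878], [0, 0, -0.878], [0, 0, -0.878], [0, 0, -0.878], [0, 0, -0.878], [0, 0, -0.878], [0, 0, -0.878], [0, 0, -0.878]], "gripper": [1, 1, 1, 1, 1, 1, 1, 1, 1, 1], "squeeze": 25}}

```text
time_s: 1.5
tool_pos: [0.5432, 0.151, 0.211]
tool_rot: [-180.0, 0.0, 165.4]
force: [0.2, -0.4, 0.4]
grip_width: 0.0868
grasp_force: 0.0
```

Run:
```python
from h import *
p=wrist("blue",guess=(.466,.171),name="w1")
w=np.degrees(p[2])%180
go((p[0]*1e3,p[1]*1e3,100,w),(p[0]*1e3,p[1]*1e3,23,w)); print(np.round(env.get_obs()["qpos"]))
```

```text
seed [319. 106.]
blue     x  465.3 y  171.4 yaw  -14.7 rms 1.25
now [543.2 151.  211. ] [-1.8000e+02  1.0000e-02  1.6538e+02] w 87.1 F [ 0.3  0.  -0.1] t 1.6
(np.float64(465.30532641303535), np.float64(171.44287336087106), 100, np.float64(165.30689394372678)) dp [0.4029, 0.0008, 0.5548] rot [-0.0, 0.0001, 0.0009]
(np.float64(465.30532641303535), np.float64(171.44287336087106), 23, np.float64(165.30689394372678)) dp [0.4029, 0.0008, 0.9398] rot [-0.0, 0.0001, 0.0009]
[ -3.   9. -16.  95.   3.  76.  55.]
```

View pics/w1.png

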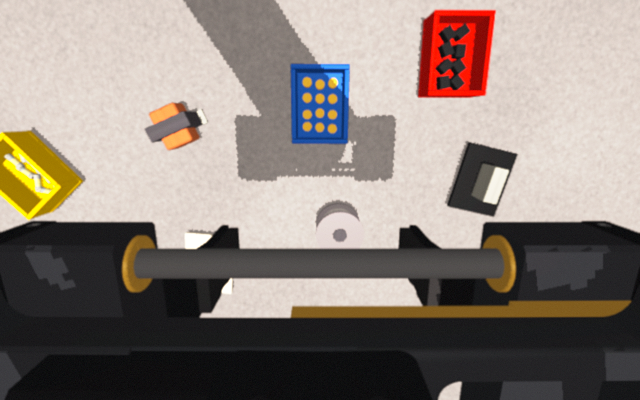

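The wrist picture shows the blue bin squared up at (320,104), clear of its neighbours. The fit agrees with the fixed cameras to about 1 mm, so I'll grasp it.

Call:
{"api": "step_arm", "payload": {"delta_pos": [[0.403, 0, 0.2], [0.403, 0, 0.45], [0.403, 0, 0.7], [0.403, 0, 0.85], [0.403, 0, 0.94], [0.403, 0, 0.94], [0.403, 0, 0.94], [0.403, 0, 0.94], [0.403, 0, 0.94], [0.403, 0, 0.94], [0.403, 0, 0.94], [0.403, 0, 0.9], [0.403, 0, 0.7], [0.403, 0, 0.4], [0.403, 0, 0.3], [0.403, 0, 0.3]], "rot": [[0, 0, 0], [0, 0, 0], [0, 0, 0], [0, 0, 0], [0, 0, 0], [0, 0, 0], [0, 0, 0], [0, 0, 0], [0, 0, 0], [0, 0, 0], [0, 0, 0], [0, 0, 0], [0, 0, 0], [0, 0, 0], [0, 0, 0], [0, 0, 0]], "gripper": [1, 1, 1, 1, 1, 1, -1, -1, -1, -1, -1, -1, -1, -1, -1, -1], "squeeze": 25}}

```text
time_s: 3.55
tool_pos: [0.466, 0.1713, 0.1524]
tool_rot: [179.9, 0.2, 165.4]
force: [0.4, 0.8, -3.5]
grip_width: 0.0594
grasp_force: 25.0
```

Run:
```python
from h import *
go((535,-333,190,179),(500,-250,190,170))
```

```text
now [466.  171.3 152.4] [1.7993e+02 1.6000e-01 1.6545e+02] w 59.4 F [ 0.4  0.8 -3.5] t 3.5
(535, -333, 190, 179) dp [-0.9682, -2.3535, -0.1882] rot [0.0006, 0.0019, -0.1577]
(500, -250, 190, 170) dp [-0.6946, -1.9958, -0.1885] rot [0.0007, 0.0018, -0.053]
```

Call:
{"api": "step_arm", "payload": {"delta_pos": [[-0.1, -0.25, -0.19], [-0.2, -0.5, -0.19], [-0.3, -0.75, -0.19], [-0.4, -1, -0.19], [-0.4, -1, -0.19]], "rot": [[0, 0, 0], [0, 0, -0.05], [0, 0, -0.1], [0, 0, -0.158], [0, 0, -0.158]], "gripper": [-1, -1, -1, -1, -1]}}

```text
time_s: 4.18
tool_pos: [0.4908, -0.0483, 0.1864]
tool_rot: [-179.9, -0.3, 178.5]
force: [-0.2, 0.8, -2.8]
grip_width: 0.0597
grasp_force: 25.0
```

Run:
```python
from h import *
go((535,-333,190,179))
```

```text
now [490.8 -48.3 186.4] [-179.88   -0.25  178.54] w 59.7 F [-0.2  0.8 -2.8] t 4.2
(535, -333, 190, 179) dp [-0.2572, -1.4175, -0.016] rot [-0.0013, -0.0029, -0.0053]
```

Call:
{"api": "step_arm", "payload": {"delta_pos": [[-0.06, -0.3, 0], [-0.12, -0.6, 0], [-0.17, -0.9, 0], [-0.2, -1, 0], [-0.2, -1, 0]], "rot": [[0, 0, 0], [0, 0, 0], [0, 0, 0], [0, 0, 0], [0, 0, 0]], "gripper": [-1, -1, -1, -1, -1]}}

```text
time_s: 4.8
tool_pos: [0.5281, -0.2435, 0.1868]
tool_rot: [179.9, -0.2, 178.9]
force: [-0.4, 1.1, -3.4]
grip_width: 0.0593
grasp_force: 25.0
```

Call:
{"api": "step_arm", "payload": {"delta_pos": [[-0.03, -0.2, 0], [-0.06, -0.42, 0], [-0.06, -0.42, 0], [-0.06, -0.42, 0], [-0.06, -0.42, 0]], "rot": [[0, 0, 0], [0, 0, 0], [0, 0, 0], [0, 0, 0], [0, 0, 0]], "gripper": [-1, -1, -1, -1, -1]}}

```text
time_s: 5.42
tool_pos: [0.5404, -0.3243, 0.1887]
tool_rot: [179.9, -0.0, 179.2]
force: [-0.2, -0.4, -3.2]
grip_width: 0.06
grasp_force: 25.0
```

Run:
```python
from h import *
p=wrist("green",guess=(.455,-.333),name="w2")
w=np.degrees(p[2])%180
go((p[0]*1e3,p[1]*1e3,60,w),(p[0]*1e3,p[1]*1e3,30,w)); print(np.round(env.get_obs()["qpos"]))
S,L=viewer.read_camera("scene"),viewer.read_camera("side")
show("both",*fit([(S,mask_hull(S["img"],"green",(165,208),30)),(L,mask_hull(L["img"],"green",(360,139),32))],DOCK))
```

```text
seed [309. 100.]
green    x  454.9 y -334.1 yaw   -2.6 rms 1.01
now [ 540.3 -324.8  188.9] [179.93   0.   179.22] w 59.7 F [-0.3  0.2 -3.5] t 5.5
(np.float64(454.865437755921), np.float64(-334.14601741191075), 60, np.float64(177.44832638769677)) dp [0.4264, -0.0532, 0.6442] rot [0.0008, 0.0, 0.0206]
(np.float64(454.865437755921), np.float64(-334.14601741191075), 30, np.float64(177.44832638769677)) dp [0.4264, -0.0534, 0.7942] rot [0.0008, 0.0, 0.0206]
[ 24.  17.   6.  88.  -2.  75. 119.]
both     x  455.4 y -334.1 yaw   -1.6 rms 0.98
```

View pics/w2.png

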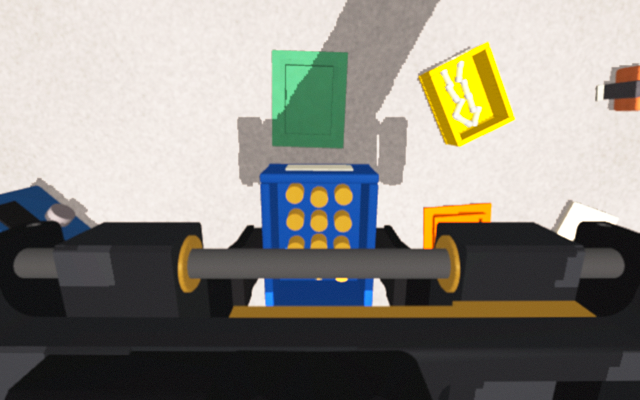

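Call:
{"api": "step_arm", "payload": {"delta_pos": [[0.2, -0.052, 0.2], [0.426, -0.052, 0.4], [0.426, -0.052, 0.6], [0.426, -0.052, 0.66], [0.426, -0.052, 0.66], [0.426, -0.052, 0.66]], "rot": [[0, 0, 0.0107], [0, 0, 0.0107], [0, 0, 0.0107], [0, 0, 0.0107], [0, 0, 0.0107], [0, 0, 0.0107]], "gripper": [-1, -1, -1, -1, -1, -1]}}

```text
time_s: 6.32
tool_pos: [0.4563, -0.3369, 0.0589]
tool_rot: [-179.9, 0.2, 178.2]
force: [0.7, 0.5, -1.5]
grip_width: 0.0592
grasp_force: 25.0
```

Run:
```python
from h import *
go((455,-334,31,178.3))
S,L=viewer.read_camera("scene"),viewer.read_camera("side")
z=env.get_obs()["tool_pos"][2]-.023
o=[]
for c in (S,L):
    s=proj(c,np.array([[.455,-.334,z+.02]]))[0]; o.append((c,mask_hull(c["img"],"blue",s,32)))
show("held blue",*fit(o,BIN,z))
for q in o: show(" 1cam",*fit([q],BIN,z))
```

```text
now [ 456.3 -336.9   58.9] [-179.9     0.18  178.18] w 59.2 F [ 0.7  0.5 -1.5] t 6.3
(455, -334, 31, 178.3) dp [0.0074, 0.0146, 0.1395] rot [-0.0012, 0.0021, -0.0014]
held blue x  457.2 y -337.6 yaw    1.3 rms 1.96
 1cam    x  458.9 y -337.8 yaw    2.6 rms 2.33
 1cam    x  455.9 y -335.8 yaw   -0.8 rms 1.11
```

Call:
{"api": "step_arm", "payload": {"delta_pos": [[0.01, 0.016, 0], [0.01, 0.016, 0.04], [0.01, 0.016, 0.08], [0.01, 0.016, 0.08], [0.01, 0.016, 0.08]], "rot": [[0, 0, 0], [0, 0, 0], [0, 0, 0], [0, 0, 0], [0, 0, 0]], "gripper": [-1, -1, -1, -1, -1]}}

```text
time_s: 7.05
tool_pos: [0.4524, -0.333, 0.0408]
tool_rot: [180.0, -0.0, 178.1]
force: [-0.2, -1.5, -1.8]
grip_width: 0.0593
grasp_force: 25.0
```

Run:
```python
from h import *
go((454.7,-334,30.5,178.3))
```

```text
now [ 452.4 -333.    40.8] [ 1.8000e+02 -1.0000e-02  1.7811e+02] w 59.3 F [-0.2 -1.5 -1.8] t 7.0
(454.7, -334, 30.5, 178.3) dp [-0.0118, -0.0044, 0.0516] rot [0.0, -0.0001, -0.0022]
```

Call:
{"api": "step_arm", "payload": {"delta_pos": [[-0.005, -0.004, 0], [-0.01, -0.004, 0], [-0.01, -0.004, 0], [-0.01, -0.004, 0], [-0.01, -0.004, 0], [-0.01, -0.004, 0], [-0.01, -0.004, 0], [-0.01, -0.004, 0]], "rot": [[0, 0, 0], [0, 0, 0], [0, 0, 0], [0, 0, 0], [0, 0, 0], [0, 0, 0], [0, 0, 0], [0, 0, 0]], "gripper": [-1, -1, -1, -1, -1, -1, -1, -1]}}

```text
time_s: 8.05
tool_pos: [0.4543, -0.3339, 0.041]
tool_rot: [-180.0, 0.0, 178.1]
force: [0.3, 0.4, -2.4]
grip_width: 0.0594
grasp_force: 25.0
```

Run:
```python
from h import *
go((455,-334,30.5,178.3))
for i in range(3):
    c=viewer.read_camera("wrist"); go()
cv2.imwrite("pics/w3.png",c["img"][:,:,::-1])
```

```text
now [ 454.3 -333.9   41. ] [-180.      0.    178.12] w 59.4 F [ 0.3  0.4 -2.4] t 8.1
(455, -334, 30.5, 178.3) dp [-0.0033, -0.0005, 0.0523] rot [-0.0, 0.0, -0.0021]
now [ 454.4 -333.9   41. ] [-180.      0.    178.12] w 59.2 F [ 0.2  1.  -3.3] t 8.1
now [ 454.4 -333.9   41. ] [-180.      0.    178.12] w 59.8 F [-0.2 -0.2 -3.7] t 8.2
now [ 454.4 -333.9   41. ] [-1.8000e+02  1.0000e-02  1.7812e+02] w 59.8 F [-0.2 -0.3 -2.4] t 8.2
```

View pics/w3.png

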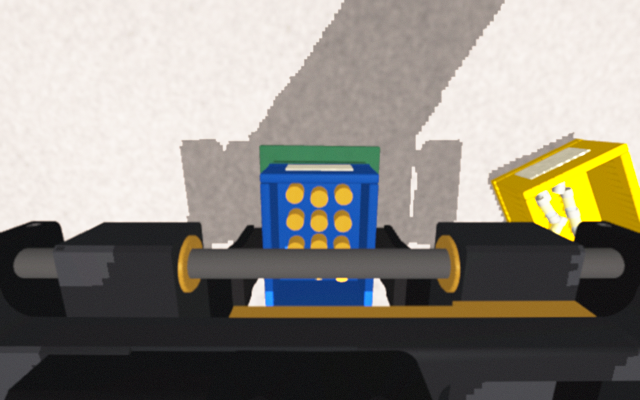

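The blue bin (261–377) is centred over the green dock (260–380). I'll lower it.

Call:
{"api": "step_arm", "payload": {"delta_pos": [[-0.002, 0, 0.02], [-0.002, 0, 0.035], [-0.002, 0, 0.045], [-0.002, 0, 0.053], [-0.002, 0, 0.053], [-0.002, 0, 0.053], [-0.002, 0, 0.053]], "rot": [[0, 0, 0], [0, 0, 0], [0, 0, 0], [0, 0, 0], [0, 0, 0], [0, 0, 0], [0, 0, 0]], "gripper": [-1, -1, -1, -1, -1, -1, -1]}}

```text
time_s: 9.07
tool_pos: [0.4547, -0.3339, 0.0306]
tool_rot: [180.0, -0.0, 178.1]
force: [-1.9, 2.2, 2.9]
grip_width: 0.0598
grasp_force: 25.0
```

Call:
{"api": "step_arm", "payload": {"delta_pos": [[0, 0, 0], [0, 0, 0], [0, 0, 0], [0, 0, 0], [0, 0, -0.1], [0, 0, -0.3], [0, 0, -0.6], [0, 0, -0.9], [0, 0, -0.9], [0, 0, -0.9]], "rot": [[0, 0, 0], [0, 0, 0], [0, 0, 0], [0, 0, 0], [0, 0, 0], [0, 0, 0], [0, 0, 0], [0, 0, 0], [0, 0, 0], [0, 0, 0]], "gripper": [0.8, 0.8, 0.8, 0.8, 0.8, 0.8, 0.8, 0.8, 0.8, 0.8]}}

```text
time_s: 10.32
tool_pos: [0.4546, -0.3337, 0.21]
tool_rot: [180.0, -0.0, 178.1]
force: [-1.2, 0.2, -0.5]
grip_width: 0.0783
grasp_force: 0.0
```

Run:
```python
from h import *
go((527,-138,210,205.5)); print(env.get_obs()["qpos"])
S,L=viewer.read_camera("scene"),viewer.read_camera("side")
o=[]
for c in (S,L):
    s=proj(c,np.array([[.455,-.334,.027]]))[0]; o.append((c,mask_hull(c["img"],"blue",s,32)))
for z in (.007,.012):
  show(f"blue {z}",*fit(o,BIN,z))
  for q in o: show(" 1cam",*fit([q],BIN,z))
```

```text
now [ 454.6 -333.7  210. ] [179.99  -0.   178.12] w 78.3 F [-1.2  0.2 -0.5] t 10.3
(527, -138, 210, 205.5) dp [-0.3298, 0.99, 0.0002] rot [0.0001, -0.0, -0.3186]
[ 26.35116166   7.85342595   7.98527725  96.07318718  -1.12738078
  76.15946601 122.65101701]
blue 0.007 x  455.2 y -332.9 yaw   -1.9 rms 0.78
 1cam    x  455.5 y -332.9 yaw   -2.1 rms 0.81
 1cam    x  454.9 y -332.8 yaw   -0.9 rms 0.74
blue 0.012 x  457.4 y -330.8 yaw   -2.2 rms 1.23
 1cam    x  460.2 y -331.0 yaw   -1.9 rms 0.96
 1cam    x  454.2 y -325.5 yaw   -0.8 rms 0.83
```

Call:
{"api": "step_arm", "payload": {"delta_pos": [[-0.1, 0.3, 0], [-0.2, 0.6, 0], [-0.3, 0.9, 0], [-0.33, 0.99, 0], [-0.33, 0.99, 0], [-0.33, 0.99, 0], [-0.33, 0.99, 0], [-0.33, 0.99, 0], [-0.33, 0.99, 0], [-0.33, 0.99, 0]], "rot": [[0, 0, -0.1], [0, 0, -0.2], [0, 0, -0.3], [0, 0, -0.319], [0, 0, -0.319], [0, 0, -0.319], [0, 0, -0.319], [0, 0, -0.319], [0, 0, -0.319], [0, 0, -0.319]], "gripper": [1, 1, 1, 1, 1, 1, 1, 1, 1, 1]}}

```text
time_s: 11.68
tool_pos: [0.5272, -0.1383, 0.2104]
tool_rot: [-180.0, 0.0, -154.5]
force: [-0.5, -0.2, -0.3]
grip_width: 0.0868
grasp_force: 0.0
```

Run:
```python
from h import *
p=wrist("yellow",guess=(.455,-.173))
w=np.degrees(p[2])%180+180
go((p[0]*1e3,p[1]*1e3,23,w),(455,-172.8,23,205.5)); print(np.round(env.get_obs()["qpos"]))
```

```text
seed [318. 106.]
yellow   x  454.2 y -173.6 yaw   26.1 rms 0.65
now [ 527.2 -138.3  210.4] [-1.7999e+02  1.0000e-02 -1.5448e+02] w 87.2 F [-0.4  0.4  0.1] t 11.7
(np.float64(454.19104952882526), np.float64(-173.62517878163413), 23, np.float64(206.07386190697076)) dp [0.4058, -0.0022, 0.937] rot [-0.0001, 0.0001, -0.0064]
(455, -172.8, 23, 205.5) dp [0.4004, -0.0002, 0.937] rot [-0.0001, 0.0001, 0.0003]
[ 15.   6.  -3.  98.   0.  76. 127.]
```

Call:
{"api": "step_arm", "payload": {"delta_pos": [[0.403, -0.001, 0.2], [0.403, -0.001, 0.4], [0.403, -0.001, 0.6], [0.403, -0.001, 0.7], [0.403, -0.001, 0.7], [0.403, -0.001, 0.8], [0.403, -0.001, 0.9], [0.403, -0.001, 0.937], [0.403, -0.001, 0.937], [0.403, -0.001, 0.937], [0.403, -0.001, 0.937], [0.403, -0.001, 0.937], [0.403, -0.001, 0.937], [0.403, -0.001, 0.937], [0.403, -0.001, 0.85], [0.403, -0.001, 0.6], [0.403, -0.001, 0.3], [0.403, -0.001, 0.1], [0.403, -0.001, 0.1], [0.403, -0.001, 0.1]], "rot": [[0, 0, -0.003], [0, 0, -0.003], [0, 0, -0.003], [0, 0, -0.003], [0, 0, -0.003], [0, 0, -0.003], [0, 0, -0.003], [0, 0, -0.003], [0, 0, -0.003], [0, 0, -0.003], [0, 0, -0.003], [0, 0, -0.003], [0, 0, -0.003], [0, 0, -0.003], [0, 0, -0.003], [0, 0, -0.003], [0, 0, -0.003], [0, 0, -0.003], [0, 0, -0.003], [0, 0, -0.003]], "gripper": [1, 1, 1, 1, 1, 1, 1, 1, 1, 1, -1, -1, -1, -1, -1, -1, -1, -1, -1, -1], "squeeze": 25}}

```text
time_s: 14.22
tool_pos: [0.4536, -0.1728, 0.189]
tool_rot: [179.9, -0.1, -154.2]
force: [0.1, -0.0, -2.8]
grip_width: 0.0595
grasp_force: 25.0
```

Run:
```python
from h import *
go((455,-333.2,150,178.2))
```

```text
now [ 453.6 -172.8  189. ] [ 1.7991e+02 -9.0000e-02 -1.5421e+02] w 59.5 F [ 0.1 -0.  -2.8] t 14.2
(455, -333.2, 150, 178.2) dp [0.3426, -0.7256, 0.1942] rot [0.0008, -0.0013, 0.3211]
```

Call:
{"api": "step_arm", "payload": {"delta_pos": [[0.08, -0.18, 0], [0.17, -0.36, 0], [0.25, -0.54, 0], [0.343, -0.726, 0.1], [0.343, -0.726, 0.2], [0.343, -0.726, 0.35], [0.343, -0.726, 0.5], [0.343, -0.726, 0.55], [0.343, -0.726, 0.55], [0.343, -0.726, 0.55], [0.343, -0.726, 0.55], [0.343, -0.726, 0.55], [0.343, -0.726, 0.55], [0.343, -0.726, 0.55]], "rot": [[0, 0, 0.08], [0, 0, 0.16], [0, 0, 0.24], [0, 0, 0.321], [0, 0, 0.321], [0, 0, 0.321], [0, 0, 0.321], [0, 0, 0.321], [0, 0, 0.321], [0, 0, 0.321], [0, 0, 0.321], [0, 0, 0.321], [0, 0, 0.321], [0, 0, 0.321]], "gripper": [-1, -1, -1, -1, -1, -1, -1, -1, -1, -1, -1, -1, -1, -1]}}

```text
time_s: 15.98
tool_pos: [0.4561, -0.3337, 0.0805]
tool_rot: [-180.0, 0.0, 178.2]
force: [0.2, 0.6, -2.1]
grip_width: 0.0596
grasp_force: 25.0
```

Run:
```python
from h import *
go((455,-333.2,66,178.2))
z=env.get_obs()["tool_pos"][2]-.023
for n,z in (("yellow",z),("blue",.007)):
    o=[]
    for c in (viewer.read_camera("scene"),viewer.read_camera("side")):
        s=proj(c,np.array([[.455,-.334,z+.02]]))[0]; o.append((c,mask_hull(c["img"],n,s,34)))
    for q in o: show(n+" 1cam",*fit([q],BIN,z))
c=viewer.read_camera("wrist");cv2.imwrite("pics/w4.png",c["img"][:,:,::-1])
```

```text
now [ 456.1 -333.7   80.5] [-1.7999e+02  1.0000e-02  1.7821e+02] w 59.6 F [ 0.2  0.6 -2.1] t 16.0
(455, -333.2, 66, 178.2) dp [0.0054, 0.0022, 0.0725] rot [-0.0001, 0.0002, 0.0001]
yellow 1cam x  459.8 y -334.1 yaw    2.4 rms 2.03
yellow 1cam x  456.5 y -333.9 yaw   -2.1 rms 0.54
blue 1cam x  457.1 y -332.2 yaw   -2.2 rms 3.89
blue 1cam x  455.3 y -326.3 yaw    1.3 rms 2.97
```

View pics/w4.png

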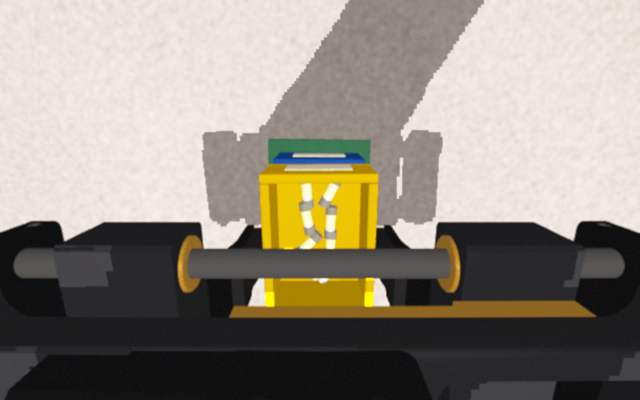

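Yellow bin (260–377) and blue bin (272–365) share the centre column 318.5, so they are aligned. I'll lower it.

Call:
{"api": "step_arm", "payload": {"delta_pos": [[0.006, 0.002, 0.01], [0.006, 0.002, 0.03], [0.006, 0.002, 0.045], [0.006, 0.002, 0.06], [0.006, 0.002, 0.068], [0.006, 0.002, 0.073], [0.006, 0.002, 0.073], [0.006, 0.002, 0.073], [0.006, 0.002, 0.073]], "rot": [[0, 0, 0], [0, 0, 0], [0, 0, 0], [0, 0, 0], [0, 0, 0], [0, 0, 0], [0, 0, 0], [0, 0, 0], [0, 0, 0]], "gripper": [-1, -1, -1, -1, -1, -1, -1, -1, -1]}}

```text
time_s: 17.35
tool_pos: [0.4548, -0.3332, 0.0661]
tool_rot: [180.0, 0.0, 178.2]
force: [-1.6, 1.3, 3.8]
grip_width: 0.0594
grasp_force: 25.0
```

Call:
{"api": "step_arm", "payload": {"delta_pos": [[0, 0, 0], [0, 0, 0], [0, 0, 0], [0, 0, 0], [0, 0, -0.1], [0, 0, -0.3], [0, 0, -0.5], [-0.2, 0.2, -0.72], [-0.4, 0.5, -0.72], [-0.6, 0.75, -0.72], [-0.75, 1, -0.72], [-0.75, 1, -0.72], [-0.75, 1, -0.72]], "rot": [[0, 0, 0], [0, 0, 0], [0, 0, 0], [0, 0, 0], [0, 0, 0], [0, 0, 0], [0, 0, 0], [0, 0, 0], [0, 0, 0], [0, 0, 0], [0, 0, 0], [0, 0, 0], [0, 0, 0]], "gripper": [0.8, 0.8, 0.8, 0.8, 0.8, 0.8, 0.8, 0.8, 0.8, 0.8, 0.8, 0.8, 0.8]}}

```text
time_s: 18.98
tool_pos: [0.6112, -0.1371, 0.2094]
tool_rot: [-180.0, -0.0, 178.3]
force: [-0.8, -1.9, -0.1]
grip_width: 0.0784
grasp_force: 0.0
```

Run:
```python
from h import *
go((700,-10,210,178.2))
S,L=viewer.read_camera("scene"),viewer.read_camera("side")
o=[]
for c in (S,L):
    s=proj(c,np.array([[.455,-.334,.06]]))[0]; o.append((c,mask_hull(c["img"],"yellow",s,32)))
for z in (.043,.048):
  show(f"yellow {z}",*fit(o,BIN,z))
  for q in o: show(" 1cam",*fit([q],BIN,z))
```

```text
now [ 611.2 -137.1  209.4] [-1.7999e+02 -4.0000e-02  1.7834e+02] w 78.4 F [-0.8 -1.9 -0.1] t 19.0
(700, -10, 210, 178.2) dp [-0.4253, 0.648, -0.0036] rot [-0.0001, -0.0004, 0.0016]
yellow 0.043 x  455.0 y -333.4 yaw   -1.0 rms 0.42
 1cam    x  455.0 y -333.2 yaw   -0.9 rms 0.48
 1cam    x  455.1 y -334.5 yaw   -1.6 rms 0.31
yellow 0.048 x  457.3 y -331.1 yaw   -0.7 rms 0.90
 1cam    x  460.0 y -331.2 yaw   -0.7 rms 0.62
 1cam    x  454.3 y -326.8 yaw   -1.5 rms 0.39
```

Yellow is seated (z=43 mm fits best, and both cameras agree). Next is the white lid.

Call:
{"api": "step_arm", "payload": {"delta_pos": [[-0.15, 0.2, 0], [-0.3, 0.4, 0], [-0.425, 0.648, 0], [-0.425, 0.648, 0], [-0.425, 0.648, 0], [-0.425, 0.648, 0], [-0.425, 0.648, 0], [-0.425, 0.648, 0], [-0.425, 0.648, 0]], "rot": [[0, 0, 0], [0, 0, 0], [0, 0, 0], [0, 0, 0], [0, 0, 0], [0, 0, 0], [0, 0, 0], [0, 0, 0], [0, 0, 0]], "gripper": [0.3, 0.3, 0.3, 0.3, 0.3, 0.3, 0.3, 0.3, 0.3]}}

```text
time_s: 20.2
tool_pos: [0.7, -0.0114, 0.2099]
tool_rot: [-180.0, 0.0, 178.2]
force: [-0.8, -1.3, -1.1]
grip_width: 0.0567
grasp_force: 0.0
```

Run:
```python
from h import *
go()
c=viewer.read_camera("wrist")
im=cv2.resize(c["img"][60:220,220:420],None,fx=4,fy=3.75,interpolation=cv2.INTER_NEAREST)[:600]
cv2.imwrite("pics/w5.png",im[:,:,::-1]); print(proj(c,np.array([[.622,-.01,.01]])))
```

```text
now [700.  -11.4 209.9] [-1.7999e+02  1.0000e-02  1.7819e+02] w 56.7 F [-0.8 -1.3 -1.1] t 20.2
[[318.0163552  108.08351084]]
```

View pics/w5.png

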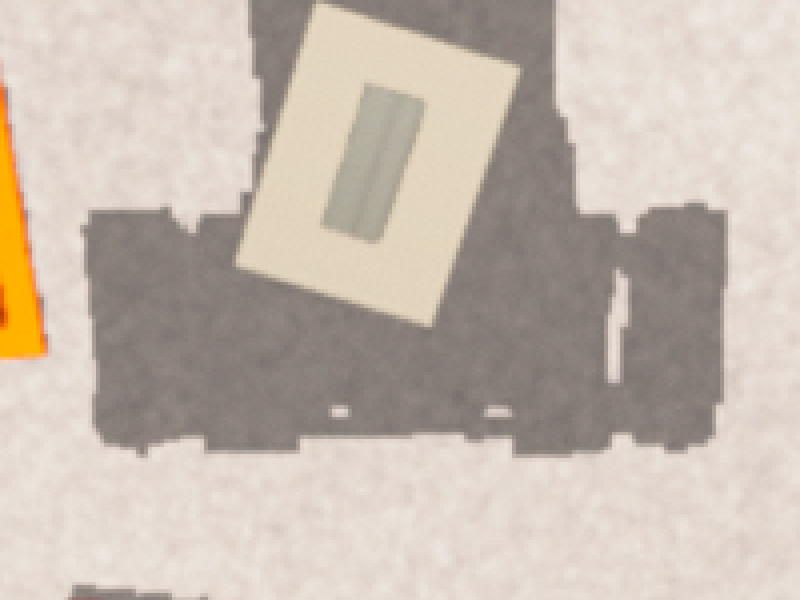

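The white lid's plate corners in the crop are at about (315,3), (520,66), (432,326) and (235,266), with the handle near (372,162).

Run:
```python
from h import *
c=viewer.read_camera("wrist")
q=np.array([[315,3],[520,66],[432,326],[235,266]])/[4,3.75]+[220,60]
p,e=fit([(c,q)],np.array([[sx*.04,sy*.03,.011] for sx in(-1,1) for sy in(-1,1)])); show("white",p,e)
W=np.array([ray(c,u,.011) for u in q]); print(W.mean(0),np.linalg.norm(W-np.roll(W,1,0),axis=1), np.degrees(np.arctan2(*(W[0]-W[3])[::-1])),np.degrees(np.arctan2(*(W[1]-W[2])[::-1])))
h=np.array([[363,83],[425,100],[380,243],[322,228]])/[4,3.75]+[220,60]
H=np.array([ray(c,u,.041) for u in h]); print(H.mean(0))
x,y=W.mean(0)*1e3; w=np.degrees(p[2])%180
go((x,y,26,w))
```

```text
white    x  618.7 y  -14.5 yaw  -19.3 rms 0.16
[ 0.61853152 -0.01454181] [0.07871529 0.05887996 0.07949554 0.05947827] 160.4088448381701 160.8435679744288
[ 0.61854046 -0.01481248]
now [700.  -11.2 209.9] [-1.8000e+02  1.0000e-02  1.7821e+02] w 56.9 F [ 0.4 -0.4  0.4] t 20.3
(np.float64(618.5315168934583), np.float64(-14.541806033122716), 26, np.float64(160.7495005101871)) dp [0.4067, -0.0296, 0.9192] rot [-0.0, 0.0001, 0.2031]
```

Call:
{"api": "step_arm", "payload": {"delta_pos": [[0.2, -0.015, 0.1], [0.407, -0.03, 0.3], [0.407, -0.03, 0.5], [0.407, -0.03, 0.7], [0.407, -0.03, 0.7], [0.407, -0.03, 0.7], [0.407, -0.03, 0.8], [0.407, -0.03, 0.87], [0.407, -0.03, 0.919], [0.407, -0.03, 0.919], [0.407, -0.03, 0.919], [0.407, -0.03, 0.919], [0.407, -0.03, 0.919], [0.407, -0.03, 0.919], [0.407, -0.03, 0.919], [0.407, -0.03, 0.919], [0.407, -0.03, 0.85], [0.407, -0.03, 0.6], [0.407, -0.03, 0.3], [0.407, -0.03, 0.1]], "rot": [[0, 0, 0.1], [0, 0, 0.203], [0, 0, 0.203], [0, 0, 0.203], [0, 0, 0.203], [0, 0, 0.203], [0, 0, 0.203], [0, 0, 0.203], [0, 0, 0.203], [0, 0, 0.203], [0, 0, 0.203], [0, 0, 0.203], [0, 0, 0.203], [0, 0, 0.203], [0, 0, 0.203], [0, 0, 0.203], [0, 0, 0.203], [0, 0, 0.203], [0, 0, 0.203], [0, 0, 0.203]], "gripper": [0.3, 0.3, 0.3, 0.3, 0.3, 0.3, 0.3, 0.3, 0.3, 0.3, -1, -1, -1, -1, -1, -1, -1, -1, -1, -1], "squeeze": 25}}

```text
time_s: 22.8
tool_pos: [0.6195, -0.0146, 0.1941]
tool_rot: [179.9, 0.2, 160.8]
force: [0.2, -0.0, -0.6]
grip_width: 0.0155
grasp_force: 25.0
```

Run:
```python
from h import *
go((536,-174,190,170),(455,-333.6,120,178.5))
```

```text
now [619.5 -14.6 194.1] [179.92   0.23 160.75] w 15.5 F [ 0.2 -0.  -0.6] t 22.8
(536, -174, 190, 170) dp [0.1314, -0.8901, 0.0185] rot [0.0007, 0.0028, -0.1076]
(455, -333.6, 120, 178.5) dp [0.2522, -1.7775, 0.3667] rot [0.0005, 0.0029, -0.2065]
```

Call:
{"api": "step_arm", "payload": {"delta_pos": [[0.03, -0.2, 0], [0.06, -0.45, 0], [0.1, -0.7, 0], [0.131, -0.89, 0], [0.131, -0.89, 0], [0.131, -0.89, 0]], "rot": [[0, 0, -0.05], [0, 0, -0.1], [0, 0, -0.15], [0, 0, -0.2065], [0, 0, -0.2065], [0, 0, -0.2065]], "gripper": [-1, -1, -1, -1, -1, -1]}}

```text
time_s: 23.55
tool_pos: [0.5355, -0.1733, 0.1905]
tool_rot: [180.0, 0.1, 178.5]
force: [-0.2, 0.2, -0.9]
grip_width: 0.0151
grasp_force: 25.0
```

Run:
```python
from h import *
go((455,-333.6,120,178.5))
```

```text
now [ 535.5 -173.3  190.5] [1.7997e+02 7.0000e-02 1.7850e+02] w 15.1 F [-0.2  0.2 -0.9] t 23.6
(455, -333.6, 120, 178.5) dp [0.3816, -0.8119, 0.3514] rot [0.0004, 0.0008, 0.0]
```

Call:
{"api": "step_arm", "payload": {"delta_pos": [[0.1, -0.2, 0], [0.2, -0.4, 0], [0.3, -0.6, 0], [0.382, -0.812, 0.05], [0.382, -0.812, 0.2], [0.382, -0.812, 0.35], [0.382, -0.812, 0.35], [0.382, -0.812, 0.35], [0.382, -0.812, 0.35], [0.382, -0.812, 0.35], [0.382, -0.812, 0.35], [0.382, -0.812, 0.35]], "rot": [[0, 0, 0], [0, 0, 0], [0, 0, 0], [0, 0, 0], [0, 0, 0], [0, 0, 0], [0, 0, 0], [0, 0, 0], [0, 0, 0], [0, 0, 0], [0, 0, 0], [0, 0, 0]], "gripper": [-1, -1, -1, -1, -1, -1, -1, -1, -1, -1, -1, -1]}}

```text
time_s: 25.05
tool_pos: [0.4545, -0.3344, 0.12]
tool_rot: [-180.0, 0.0, 178.5]
force: [0.2, 0.2, -1.4]
grip_width: 0.0153
grasp_force: 25.0
```

Run:
```python
from h import *
go((455,-333.6,105,178.5))
c=viewer.read_camera("wrist"); s=viewer.read_camera("scene"); a=viewer.read_camera("side")
f=lambda c,n: (lambda u: cv2.resize(c["img"][u[1]-n:u[1]+n,u[0]-n:u[0]+n],(400,400),interpolation=cv2.INTER_NEAREST))(proj(c,np.array([[.455,-.334,.09]]))[0].astype(int))
cv2.imwrite("pics/c6.png",np.hstack([f(s,50),f(a,50)])[:,:,::-1])
cv2.imwrite("pics/w6.png",c["img"][:,:,::-1])
```

```text
now [ 454.5 -334.4  120. ] [-1.7999e+02  2.0000e-02  1.7850e+02] w 15.3 F [ 0.2  0.2 -1.4] t 25.1
(455, -333.6, 105, 178.5) dp [-0.0022, 0.0043, 0.0751] rot [-0.0001, 0.0003, 0.0]
```

View pics/w6.png

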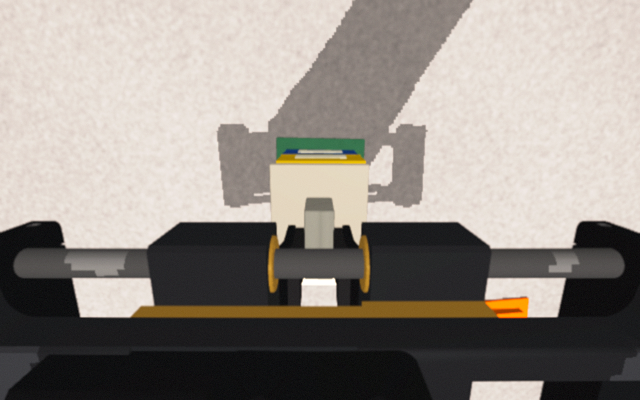

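View pics/c6.png

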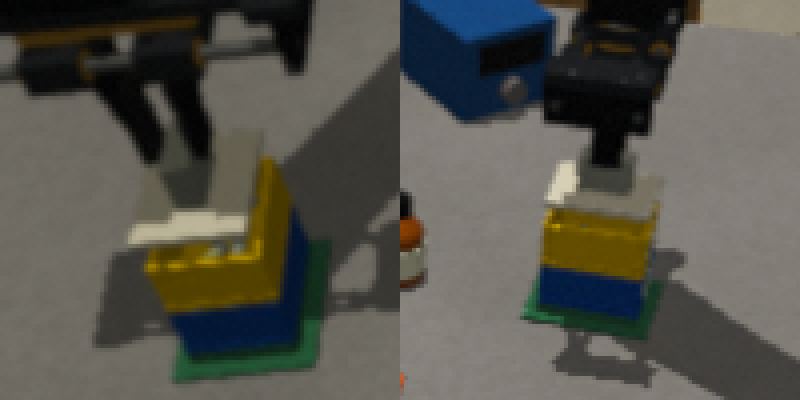

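White lid (271–369) and yellow bin (277–364) are centred together. The shift in the scene view matches the perspective lean of the stack. I'll lower it.

Call:
{"api": "step_arm", "payload": {"delta_pos": [[-0.002, 0.004, 0.01], [-0.002, 0.004, 0.03], [-0.002, 0.004, 0.045], [-0.002, 0.004, 0.06], [-0.002, 0.004, 0.07], [-0.002, 0.004, 0.075], [-0.002, 0.004, 0.075], [-0.002, 0.004, 0.075], [-0.002, 0.004, 0.075]], "rot": [[0, 0, 0], [0, 0, 0], [0, 0, 0], [0, 0, 0], [0, 0, 0], [0, 0, 0], [0, 0, 0], [0, 0, 0], [0, 0, 0]], "gripper": [-1, -1, -1, -1, -1, -1, -1, -1, -1]}}

```text
time_s: 26.32
tool_pos: [0.4549, -0.3336, 0.105]
tool_rot: [-180.0, 0.0, 178.5]
force: [-0.8, 1.2, 1.5]
grip_width: 0.0148
grasp_force: 25.0
```

Call:
{"api": "step_arm", "payload": {"delta_pos": [[0, 0, 0], [0, 0, 0], [0, 0, 0], [0, 0, 0], [0, 0, -0.1], [0, 0, -0.3], [0, 0, -0.55], [-0.05, 0.2, -0.55], [-0.08, 0.5, -0.55], [-0.15, 0.8, -0.55], [-0.2, 1, -0.55], [-0.2, 1, -0.55]], "rot": [[0, 0, 0], [0, 0, 0], [0, 0, 0], [0, 0, 0], [0, 0, 0], [0, 0, 0], [0, 0, 0], [0, 0, 0], [0, 0, 0], [0, 0, 0], [0, 0, 0], [0, 0, 0]], "gripper": [0, 0, 0, 0, 0, 0, 0, 0, 0, 0, 0, 0]}}

```text
time_s: 27.82
tool_pos: [0.5011, -0.1303, 0.2149]
tool_rot: [179.9, 0.0, 178.9]
force: [-0.7, -0.9, 0.3]
grip_width: 0.0437
grasp_force: 0.0
```

Call:
{"api": "step_arm", "payload": {"delta_pos": [[-0.05, 0.25, 0], [-0.1, 0.5, 0], [-0.15, 0.75, 0], [-0.2, 1, 0], [-0.2, 1, 0]], "rot": [[0, 0, 0], [0, 0, 0], [0, 0, 0], [0, 0, 0], [0, 0, 0]], "gripper": [1, 1, 1, 1, 1]}}

```text
time_s: 28.45
tool_pos: [0.5455, 0.0683, 0.2145]
tool_rot: [179.9, -0.0, 178.9]
force: [0.2, -1.1, -0.5]
grip_width: 0.0835
grasp_force: 0.0
```

Call:
{"api": "step_arm", "payload": {"delta_pos": [[0, 0.25, 0], [0, 0.5, 0], [0, 0.75, 0], [0, 1, 0], [0, 1, 0]], "rot": [[0, 0, 0.05], [0, 0, 0.1], [0, 0, 0.15], [0, 0, 0.155], [0, 0, 0.155]], "gripper": [1, 1, 1, 1, 1]}}

```text
time_s: 29.08
tool_pos: [0.5496, 0.2675, 0.2143]
tool_rot: [179.9, -0.1, 165.5]
force: [0.5, 0.3, 0.3]
grip_width: 0.0868
grasp_force: 0.0
```

Run:
```python
from h import *
go((532,300,210,165.1))
c=viewer.read_camera("scene"); a=viewer.read_camera("side")
f=lambda c,n: (lambda u: cv2.resize(c["img"][u[1]-n:u[1]+n,u[0]-n:u[0]+n],(400,400),interpolation=cv2.INTER_NEAREST))(proj(c,np.array([[.455,-.334,.07]]))[0].astype(int))
cv2.imwrite("pics/c7.png",np.hstack([f(c,40),f(a,40)])[:,:,::-1])
```

```text
now [549.6 267.5 214.3] [ 1.7993e+02 -8.0000e-02  1.6549e+02] w 86.8 F [0.5 0.3 0.3] t 29.1
(532, 300, 210, 165.1) dp [0.1261, 0.1352, 0.0218] rot [0.0008, -0.0009, 0.0045]
```

View pics/c7.png

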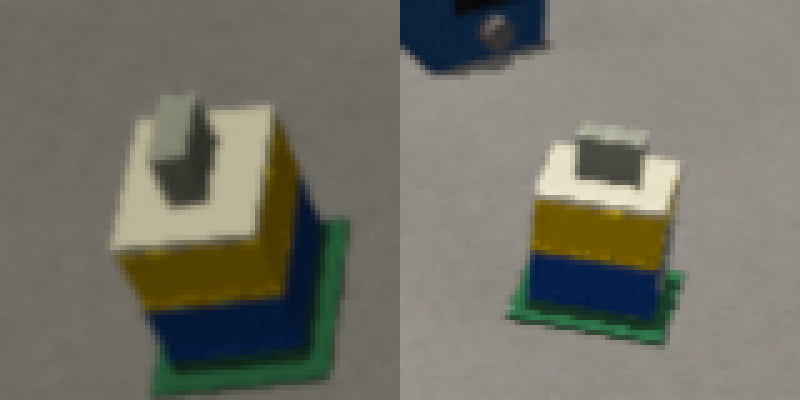

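The green stack is closed and level: the white lid at crop (195,175) sits flush on yellow over blue with no gaps. Next is the red bin.

Call:
{"api": "step_arm", "payload": {"delta_pos": [[0.126, 0.135, 0.02], [0.126, 0.135, 0.02], [0.126, 0.135, 0.02], [0.126, 0.135, 0.02], [0.126, 0.135, 0.02], [0.126, 0.135, 0.02], [0.126, 0.135, 0.02]], "rot": [[0, 0, 0.004], [0, 0, 0.004], [0, 0, 0.004], [0, 0, 0.004], [0, 0, 0.004], [0, 0, 0.004], [0, 0, 0.004]], "gripper": [1, 1, 1, 1, 1, 1, 1]}}

```text
time_s: 30.05
tool_pos: [0.5331, 0.2966, 0.2107]
tool_rot: [-180.0, 0.0, 164.8]
force: [0.6, -0.4, -1.1]
grip_width: 0.0873
grasp_force: 0.0
```

Run:
```python
from h import *
p=wrist("red",guess=(.455,.321))
w=np.degrees(p[2])%180
go((p[0]*1e3,p[1]*1e3,23,w)); print(np.round(env.get_obs()["qpos"]))
```

```text
seed [322. 104.]
red      x  453.4 y  321.2 yaw  -15.1 rms 1.14
now [533.1 296.6 210.7] [-179.99    0.    164.84] w 86.7 F [-0.3 -0.3  0.9] t 30.1
(np.float64(453.4275980219535), np.float64(321.19946900813545), 23, np.float64(164.8651563964786)) dp [0.4166, 0.0145, 0.9386] rot [-0.0001, 0.0, -0.0003]
[-17.  14. -18.  89.   5.  78.  40.]
```

Call:
{"api": "step_arm", "payload": {"delta_pos": [[0.412, 0.014, 0.2], [0.412, 0.014, 0.4], [0.412, 0.014, 0.6], [0.412, 0.014, 0.7], [0.412, 0.014, 0.7], [0.412, 0.014, 0.8], [0.412, 0.014, 0.9], [0.412, 0.014, 0.939], [0.412, 0.014, 0.939], [0.412, 0.014, 0.939], [0.412, 0.014, 0.939], [0.412, 0.014, 0.939], [0.412, 0.014, 0.939], [0.412, 0.014, 0.939], [0.412, 0.014, 0.85], [0.412, 0.014, 0.6], [0.412, 0.014, 0.3], [0.412, 0.014, 0.1], [0.412, 0.014, 0.1], [0.412, 0.014, 0.1]], "rot": [[0, 0, 0], [0, 0, 0], [0, 0, 0], [0, 0, 0], [0, 0, 0], [0, 0, 0], [0, 0, 0], [0, 0, 0], [0, 0, 0], [0, 0, 0], [0, 0, 0], [0, 0, 0], [0, 0, 0], [0, 0, 0], [0, 0, 0], [0, 0, 0], [0, 0, 0], [0, 0, 0], [0, 0, 0], [0, 0, 0]], "gripper": [1, 1, 1, 1, 1, 1, 1, 1, 1, 1, -1, -1, -1, -1, -1, -1, -1, -1, -1, -1], "squeeze": 25}}

```text
time_s: 32.6
tool_pos: [0.4536, 0.3203, 0.1901]
tool_rot: [-179.9, -0.0, 164.8]
force: [-0.4, 0.1, -3.1]
grip_width: 0.0599
grasp_force: 25.0
```

Run:
```python
from h import *
go((540,140,190,174),(700,-160,190,183.7))
```

```text
now [453.6 320.3 190.1] [-1.7993e+02 -4.0000e-02  1.6484e+02] w 59.9 F [-0.4  0.1 -3.1] t 32.6
(540, 140, 190, 174) dp [-0.6528, -0.7574, 0.0011] rot [-0.0008, -0.0006, -0.1066]
(700, -160, 190, 183.7) dp [-1.8172, -1.9959, 0.0018] rot [-0.0008, -0.0006, -0.2195]
```

Call:
{"api": "step_arm", "payload": {"delta_pos": [[-0.16, -0.19, 0], [-0.33, -0.38, 0], [-0.5, -0.57, 0], [-0.65, -0.757, 0], [-0.65, -0.757, 0], [-0.65, -0.757, 0]], "rot": [[0, 0, -0.05], [0, 0, -0.1], [0, 0, -0.16], [0, 0, -0.22], [0, 0, -0.22], [0, 0, -0.22]], "gripper": [-1, -1, -1, -1, -1, -1]}}

```text
time_s: 33.35
tool_pos: [0.5388, 0.1411, 0.189]
tool_rot: [180.0, -0.2, -176.3]
force: [-0.5, 1.1, -1.9]
grip_width: 0.0597
grasp_force: 25.0
```

Call:
{"api": "step_arm", "payload": {"delta_pos": [[-0.12, -0.25, 0], [-0.24, -0.5, 0], [-0.35, -0.775, 0], [-0.35, -0.775, 0], [-0.35, -0.775, 0]], "rot": [[0, 0, 0], [0, 0, 0], [0, 0, 0], [0, 0, 0], [0, 0, 0]], "gripper": [-1, -1, -1, -1, -1]}}

```text
time_s: 33.98
tool_pos: [0.6194, -0.007, 0.1897]
tool_rot: [179.9, -0.1, -176.1]
force: [-0.4, 1.0, -2.6]
grip_width: 0.0595
grasp_force: 25.0
```

Call:
{"api": "step_arm", "payload": {"delta_pos": [[-0.12, -0.25, 0], [-0.24, -0.5, 0], [-0.35, -0.775, 0], [-0.35, -0.775, 0], [-0.35, -0.775, 0], [-0.35, -0.775, 0], [-0.35, -0.775, 0], [-0.35, -0.775, 0]], "rot": [[0, 0, 0], [0, 0, 0], [0, 0, 0], [0, 0, 0], [0, 0, 0], [0, 0, 0], [0, 0, 0], [0, 0, 0]], "gripper": [-1, -1, -1, -1, -1, -1, -1, -1]}}

```text
time_s: 34.98
tool_pos: [0.7001, -0.1585, 0.1912]
tool_rot: [-180.0, 0.0, -176.2]
force: [-0.2, -0.3, -2.6]
grip_width: 0.0596
grasp_force: 25.0
```

Run:
```python
from h import *
p=wrist("orange",guess=(.625,-.158))
S,L=viewer.read_camera("scene"),viewer.read_camera("side")
o=[(S,mask_hull(S["img"],"orange",(243,256),30)),(L,mask_hull(L["img"],"orange",(293,165),32))]
for q in o: show("1cam",*fit([q],DOCK))
go((625,-158.5,60,183.5),(625,-158.5,40,183.5)); print(np.round(env.get_obs()["qpos"]))
```

```text
seed [324. 110.]
orange   x  625.2 y -157.4 yaw    3.7 rms 5.66
1cam     x  618.3 y -155.5 yaw    1.4 rms 5.96
1cam     x  625.4 y -161.4 yaw    3.8 rms 0.91
now [ 700.1 -159.3  191. ] [-1.7999e+02  2.0000e-02 -1.7624e+02] w 59.5 F [ 0.6  0.3 -2. ] t 35.1
(625, -158.5, 60, 183.5) dp [0.3746, 0.0286, 0.6549] rot [-0.0001, 0.0002, 0.003]
(625, -158.5, 40, 183.5) dp [0.3746, 0.0286, 0.7549] rot [-0.0001, 0.0002, 0.003]
[ 12.  27.  -3.  73.   1.  79. 104.]
```

Run:
```python
from h import *
for r in (48,54,60): p=wrist("orange",guess=(.625,-.158),r=r)
c=viewer.read_camera("wrist"); P=mask_hull(c["img"],"orange",proj(c,np.array([[.625,-.158,.02]]))[0],54); print(P.min(0),P.max(0))
```

```text
seed [325. 110.]
orange   x  625.0 y -157.8 yaw    3.5 rms 5.63
seed [325. 110.]
orange   x  625.1 y -157.7 yaw    3.8 rms 5.55
seed [325. 110.]
orange   x  625.1 y -157.7 yaw    3.8 rms 5.53
[289.  62.] [361. 155.]
```

Call:
{"api": "step_arm", "payload": {"delta_pos": [[0.2, 0.02, 0.1], [0.375, 0.029, 0.3], [0.375, 0.029, 0.5], [0.375, 0.029, 0.65], [0.375, 0.029, 0.745], [0.375, 0.029, 0.745], [0.375, 0.029, 0.745], [0.375, 0.029, 0.745], [0.375, 0.029, 0.745], [0.375, 0.029, 0.745], [0.375, 0.029, 0.745]], "rot": [[0, 0, 0], [0, 0, 0], [0, 0, 0], [0, 0, 0], [0, 0, 0], [0, 0, 0], [0, 0, 0], [0, 0, 0], [0, 0, 0], [0, 0, 0], [0, 0, 0]], "gripper": [-1, -1, -1, -1, -1, -1, -1, -1, -1, -1, -1]}}

```text
time_s: 36.7
tool_pos: [0.6249, -0.1585, 0.0419]
tool_rot: [-180.0, 0.0, -176.3]
force: [0.2, 0.9, -2.4]
grip_width: 0.0596
grasp_force: 25.0
```

Run:
```python
from h import *
go((624.8,-158.2,30.5,183.6))
c=viewer.read_camera("wrist"); s=viewer.read_camera("scene"); 
u=proj(s,np.array([[.625,-.158,.02]]))[0].astype(int)
a=cv2.resize(s["img"][u[1]-40:u[1]+40,u[0]-40:u[0]+40],(400,400),interpolation=cv2.INTER_NEAREST)
b=cv2.resize(c["img"][100:300,220:420],(400,400),interpolation=cv2.INTER_NEAREST)
cv2.imwrite("pics/w8.png",np.hstack([a,b])[:,:,::-1])
z=env.get_obs()["tool_pos"][2]-.023
for c in (s,viewer.read_camera("side")):
    q=(c,mask_hull(c["img"],"red",proj(c,np.array([[.625,-.158,z+.02]]))[0],32)); show("red",*fit([q],BIN,z))
```

```text
now [ 624.9 -158.5   41.9] [-1.7999e+02  1.0000e-02 -1.7625e+02] w 59.6 F [ 0.2  0.9 -2.4] t 36.7
(624.8, -158.2, 30.5, 183.6) dp [0.0006, 0.0016, 0.0571] rot [-0.0001, 0.0002, 0.0017]
red      x  625.9 y -158.4 yaw    3.6 rms 2.69
red      x  624.5 y -158.6 yaw    4.0 rms 1.66
```

View pics/w8.png

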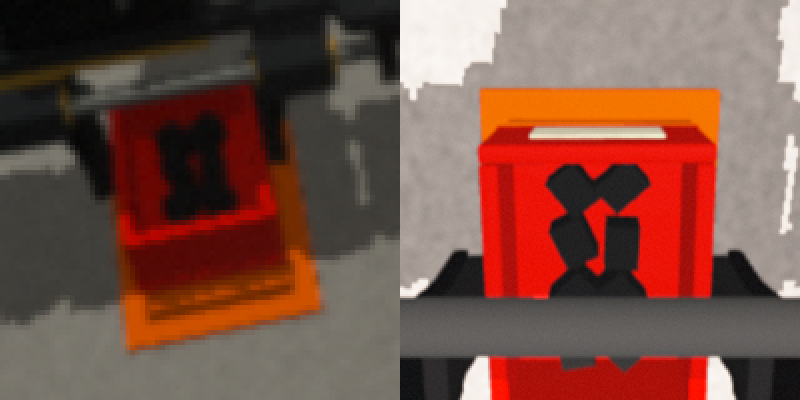

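Bin (centre 598) and orange dock (480–720, centre 600) are aligned in the wrist crop, with yaw matching. I'll lower it.

Call:
{"api": "step_arm", "payload": {"delta_pos": [[0, 0.002, 0.02], [0, 0.002, 0.035], [0, 0.002, 0.045], [0, 0.002, 0.053], [0, 0.002, 0.058], [0, 0.002, 0.058], [0, 0.002, 0.058], [0, 0.002, 0.058]], "rot": [[0, 0, 0], [0, 0, 0], [0, 0, 0], [0, 0, 0], [0, 0, 0], [0, 0, 0], [0, 0, 0], [0, 0, 0]], "gripper": [-1, -1, -1, -1, -1, -1, -1, -1]}}

```text
time_s: 37.85
tool_pos: [0.6249, -0.1582, 0.0303]
tool_rot: [-180.0, 0.0, -176.3]
force: [0.2, 0.1, -1.2]
grip_width: 0.0595
grasp_force: 25.0
```

Call:
{"api": "step_arm", "payload": {"delta_pos": [[0, 0, 0.003], [0, 0, 0.003], [0, 0, 0.003], [0, 0, 0.003], [0, 0, 0.003], [0, 0, -0.1], [0, 0, -0.3], [0, 0, -0.6], [-0.03, 0.2, -0.9], [-0.06, 0.5, -0.9], [-0.1, 0.8, -0.9], [-0.15, 1, -0.9], [-0.15, 1, -0.9]], "rot": [[0, 0, 0], [0, 0, 0], [0, 0, 0], [0, 0, 0], [0, 0, 0], [0, 0, 0], [0, 0, 0], [0, 0, 0], [0, 0, 0], [0, 0, 0], [0, 0, 0], [0, 0, 0], [0, 0, 0]], "gripper": [-1, 0.8, 0.8, 0.8, 0.8, 0.8, 0.8, 0.8, 0.8, 0.8, 0.8, 0.8, 0.8]}}

```text
time_s: 39.48
tool_pos: [0.6418, 0.0499, 0.212]
tool_rot: [179.8, 0.1, -175.8]
force: [0.1, 0.5, 0.4]
grip_width: 0.0782
grasp_force: 0.0
```

Call:
{"api": "step_arm", "payload": {"delta_pos": [[-0.1, 0.25, 0], [-0.2, 0.5, 0], [-0.25, 0.75, 0], [-0.3, 1, 0], [-0.3, 1, 0]], "rot": [[0, 0, 0.1], [0, 0, 0.2], [0, 0, 0.3], [0, 0, 0.37], [0, 0, 0.37]], "gripper": [0.3, 0.3, 0.3, 0.3, 0.3]}}

```text
time_s: 40.1
tool_pos: [0.6873, 0.2528, 0.2105]
tool_rot: [179.9, -0.1, 152.3]
force: [-0.6, 0.3, 0.1]
grip_width: 0.0565
grasp_force: 0.0
```

Run:
```python
from h import *
go((670,301,210,152))
S,L=viewer.read_camera("scene"),viewer.read_camera("side")
o=[]
for c in (S,L):
    s=proj(c,np.array([[.625,-.158,.027]]))[0]; o.append((c,mask_hull(c["img"],"red",s,26)))
for z in (.007,.012):
  show(f"red {z}",*fit(o,BIN,z))
  for q in o: show(" 1cam",*fit([q],BIN,z))
```

```text
now [687.3 252.8 210.5] [ 1.7985e+02 -1.1000e-01  1.5233e+02] w 56.5 F [-0.6  0.3  0.1] t 40.1
(670, 301, 210, 152) dp [0.1885, 0.1735, 0.0035] rot [0.0017, -0.0013, 0.0038]
red 0.007 x  624.3 y -158.2 yaw    4.3 rms 0.86
 1cam    x  623.8 y -157.6 yaw    3.5 rms 1.07
 1cam    x  624.9 y -159.9 yaw    5.5 rms 0.45
red 0.012 x  625.2 y -156.3 yaw    3.7 rms 1.15
 1cam    x  627.2 y -157.0 yaw    3.6 rms 1.23
 1cam    x  623.1 y -153.7 yaw    5.5 rms 0.54
```

Red is seated (the 7 mm underside height fits best). Next is the black lid.

Call:
{"api": "step_arm", "payload": {"delta_pos": [[0.188, 0.174, 0], [0.188, 0.174, 0], [0.188, 0.174, 0], [0.188, 0.174, 0], [0.188, 0.174, 0], [0.188, 0.174, 0], [0.188, 0.174, 0], [0.188, 0.174, 0]], "rot": [[0, 0, 0.003], [0, 0, 0.003], [0, 0, 0.003], [0, 0, 0.003], [0, 0, 0.003], [0, 0, 0.003], [0, 0, 0.003], [0, 0, 0.003]], "gripper": [0.3, 0.3, 0.3, 0.3, 0.3, 0.3, 0.3, 0.3]}}

```text
time_s: 41.2
tool_pos: [0.6717, 0.2954, 0.2101]
tool_rot: [-180.0, 0.0, 151.7]
force: [0.6, 0.4, 0.2]
grip_width: 0.0566
grasp_force: 0.0
```

Run:
```python
from h import *
p=wrist("black",guess=(.599,.338),r=52)
c=viewer.read_camera("wrist")
im=cv2.resize(c["img"][60:220,220:420],None,fx=4,fy=3.75,interpolation=cv2.INTER_NEAREST)
cv2.imwrite("pics/w9.png",im[:,:,::-1])
w=np.degrees(p[2])%180
go((p[0]*1e3,p[1]*1e3,26,w),(599.3,338.5,26,152)); print(np.round(env.get_obs()["qpos"]))
```

```text
seed [322. 102.]
black    x  610.6 y  324.3 yaw   33.0 rms 11.26
now [671.7 295.4 210.1] [-180.     0.   151.7] w 56.7 F [ 0.1 -0.3  0.5] t 41.3
(np.float64(610.6347118784939), np.float64(324.252314006497), 26, np.float64(32.98364619239289)) dp [0.3372, -0.0177, 0.9207] rot [0.0001, 0.0, 1.3813]
(599.3, 338.5, 26, 152) dp [0.4209, 0.0182, 0.9207] rot [-0.0, 0.0001, -0.0035]
[-20.  29.  -8.  69.   4.  82.  33.]
```

View pics/w9.png

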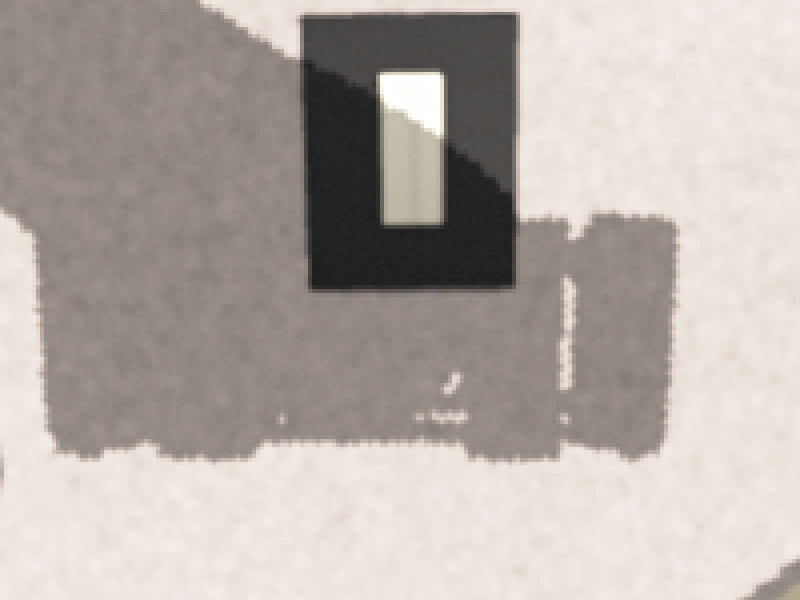

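The black lid's plate corners in the crop are at (301,15), (518,13), (516,288) and (310,290). A shadow split the mask, so I'll use the corners.

Run:
```python
from h import *
c=viewer.read_camera("wrist")
q=np.array([[301,15],[518,13],[516,288],[310,290]])/[4,3.75]+[220,60]
W=np.array([ray(c,u,.011) for u in q]); print(W.mean(0),np.linalg.norm(W-np.roll(W,1,0),axis=1), np.degrees(np.arctan2(*(W[0]-W[3])[::-1])),np.degrees(np.arctan2(*(W[1]-W[2])[::-1])))
h=np.array([[377,72],[444,72],[443,226],[381,226]])/[4,3.75]+[220,60]
print(np.mean([ray(c,u,.041) for u in h],0))
x,y=W.mean(0)*1e3
go((x,y,26,152),(x,y,26,151.5))
```

```text
[0.59878867 0.33928468] [0.07899068 0.05931622 0.0789248  0.05938505] 152.58608673012947 152.63631495070183
[0.59872338 0.3388914 ]
now [671.7 295.4 210.1] [-180.     0.   151.7] w 56.8 F [ 0.8  0.5 -0.6] t 41.4
(np.float64(598.7886654206276), np.float64(339.284675688975), 26, 152) dp [0.4248, 0.0205, 0.9205] rot [-0.0001, 0.0, -0.0035]
(np.float64(598.7886654206276), np.float64(339.284675688975), 26, 151.5) dp [0.4248, 0.0205, 0.9205] rot [-0.0001, 0.0, 0.0024]
```

Call:
{"api": "step_arm", "payload": {"delta_pos": [[0.2, 0.01, 0.1], [0.424, 0.02, 0.3], [0.424, 0.02, 0.5], [0.424, 0.02, 0.7], [0.424, 0.02, 0.7], [0.424, 0.02, 0.7], [0.424, 0.02, 0.8], [0.424, 0.02, 0.87], [0.424, 0.02, 0.92], [0.424, 0.02, 0.92], [0.424, 0.02, 0.92], [0.424, 0.02, 0.92], [0.424, 0.02, 0.92], [0.424, 0.02, 0.92], [0.424, 0.02, 0.92], [0.424, 0.02, 0.92], [0.424, 0.02, 0.85], [0.424, 0.02, 0.6], [0.424, 0.02, 0.3], [0.424, 0.02, 0.1]], "rot": [[0, 0, -0.007], [0, 0, -0.007], [0, 0, -0.007], [0, 0, -0.007], [0, 0, -0.007], [0, 0, -0.007], [0, 0, -0.007], [0, 0, -0.007], [0, 0, -0.007], [0, 0, -0.007], [0, 0, -0.007], [0, 0, -0.007], [0, 0, -0.007], [0, 0, -0.007], [0, 0, -0.007], [0, 0, -0.007], [0, 0, -0.007], [0, 0, -0.007], [0, 0, -0.007], [0, 0, -0.007]], "gripper": [0.3, 0.3, 0.3, 0.3, 0.3, 0.3, 0.3, 0.3, 0.3, 0.3, -1, -1, -1, -1, -1, -1, -1, -1, -1, -1], "squeeze": 25}}

```text
time_s: 43.85
tool_pos: [0.5998, 0.3396, 0.1948]
tool_rot: [179.8, 0.1, 152.3]
force: [0.7, -0.1, -0.7]
grip_width: 0.0151
grasp_force: 25.0
```

Run:
```python
from h import *
go((624.7,-158.1,190,183.8))
```

```text
now [599.8 339.6 194.8] [1.7978e+02 1.4000e-01 1.5229e+02] w 15.1 F [ 0.7 -0.1 -0.7] t 43.9
(624.7, -158.1, 190, 183.8) dp [-1.2674, -2.1455, 0.0189] rot [0.002, 0.0023, -0.3666]
```

Call:
{"api": "step_arm", "payload": {"delta_pos": [[-0.14, -0.22, 0], [-0.27, -0.45, 0], [-0.4, -0.68, 0], [-0.53, -0.9, 0], [-0.53, -0.9, 0], [-0.53, -0.9, 0]], "rot": [[0, 0, -0.1], [0, 0, -0.2], [0, 0, -0.3], [0, 0, -0.367], [0, 0, -0.367], [0, 0, -0.367]], "gripper": [-1, -1, -1, -1, -1, -1]}}

```text
time_s: 44.6
tool_pos: [0.6091, 0.1311, 0.191]
tool_rot: [179.9, 0.0, -176.2]
force: [-0.8, 0.1, -0.8]
grip_width: 0.0154
grasp_force: 25.0
```

Call:
{"api": "step_arm", "payload": {"delta_pos": [[0, -0.25, 0], [0.01, -0.5, 0], [0.012, -0.72, 0], [0.012, -0.72, 0], [0.012, -0.72, 0]], "rot": [[0, 0, 0], [0, 0, 0], [0, 0, 0], [0, 0, 0], [0, 0, 0]], "gripper": [-1, -1, -1, -1, -1]}}

```text
time_s: 45.22
tool_pos: [0.6165, -0.0107, 0.1903]
tool_rot: [179.9, 0.0, -176.0]
force: [0.3, 0.2, -0.7]
grip_width: 0.0148
grasp_force: 25.0
```

Run:
```python
from h import *
go((624.7,-158.1,84,183.8))
```

```text
now [616.5 -10.7 190.3] [ 1.7991e+02  2.0000e-02 -1.7601e+02] w 14.8 F [ 0.3  0.2 -0.7] t 45.2
(624.7, -158.1, 84, 183.8) dp [0.0104, -0.7388, 0.5306] rot [0.001, 0.0002, 0.0022]
```

Call:
{"api": "step_arm", "payload": {"delta_pos": [[0, -0.25, 0], [0.01, -0.5, 0], [0.01, -0.739, 0.05], [0.01, -0.739, 0.25], [0.01, -0.739, 0.45], [0.01, -0.739, 0.53], [0.01, -0.739, 0.53], [0.01, -0.739, 0.53], [0.01, -0.739, 0.53], [0.01, -0.739, 0.53], [0.01, -0.739, 0.53], [0.01, -0.739, 0.53]], "rot": [[0, 0, 0], [0, 0, 0], [0, 0, 0], [0, 0, 0], [0, 0, 0], [0, 0, 0], [0, 0, 0], [0, 0, 0], [0, 0, 0], [0, 0, 0], [0, 0, 0], [0, 0, 0]], "gripper": [-1, -1, -1, -1, -1, -1, -1, -1, -1, -1, -1, -1]}}

```text
time_s: 46.72
tool_pos: [0.6242, -0.1611, 0.0843]
tool_rot: [-180.0, 0.0, -176.2]
force: [-0.5, -0.3, -1.0]
grip_width: 0.0155
grasp_force: 25.0
```

Run:
```python
from h import *
go((624.7,-158.1,69,183.9))
```

```text
now [ 624.2 -161.1   84.3] [-1.8000e+02  1.0000e-02 -1.7617e+02] w 15.5 F [-0.5 -0.3 -1. ] t 46.7
(624.7, -158.1, 69, 183.9) dp [-0.0034, 0.0149, 0.0766] rot [-0.0001, 0.0001, -0.0008]
```

Call:
{"api": "step_arm", "payload": {"delta_pos": [[-0.003, 0.015, 0], [-0.003, 0.015, 0], [-0.003, 0.015, 0], [-0.003, 0.015, 0.02], [-0.003, 0.015, 0.035], [-0.003, 0.015, 0.05], [-0.003, 0.015, 0.06], [-0.003, 0.015, 0.07], [-0.003, 0.015, 0.077], [-0.003, 0.015, 0.077], [-0.003, 0.015, 0.077], [-0.003, 0.015, 0.077]], "rot": [[0, 0, 0], [0, 0, 0], [0, 0, 0], [0, 0, 0], [0, 0, 0], [0, 0, 0], [0, 0, 0], [0, 0, 0], [0, 0, 0], [0, 0, 0], [0, 0, 0], [0, 0, 0]], "gripper": [-1, -1, -1, -1, -1, -1, -1, -1, -1, -1, -1, -1]}}

```text
time_s: 48.22
tool_pos: [0.6247, -0.1579, 0.0691]
tool_rot: [180.0, 0.0, -176.2]
force: [-2.4, 1.4, 2.8]
grip_width: 0.0152
grasp_force: 25.0
```

Call:
{"api": "step_arm", "payload": {"delta_pos": [[0, 0, 0], [0, 0, 0], [0, 0, 0], [0, 0, 0], [0, 0, -0.1], [0, 0, -0.3], [0, 0, -0.6], [0, 0.2, -0.7], [0, 0.5, -0.7], [0, 0.8, -0.7], [0, 1, -0.7], [0, 1, -0.7], [0, 1, -0.7], [0, 1, -0.7]], "rot": [[0, 0, 0], [0, 0, 0], [0, 0, 0], [0, 0, 0], [0, 0, 0], [0, 0, 0], [0, 0, 0], [0, 0, 0], [0, 0, 0], [0, 0, 0], [0, 0, 0], [0, 0, 0], [0, 0, 0], [0, 0, 0]], "gripper": [0, 0, 0, 0, 0, 0, 0, 0, 0, 0, 0, 0, 0, 0]}}

```text
time_s: 49.98
tool_pos: [0.6116, 0.0393, 0.2093]
tool_rot: [-179.9, 0.0, -176.3]
force: [-0.3, -0.1, -1.5]
grip_width: 0.0435
grasp_force: 0.0
```

Run:
```python
from h import *
go()
s,a=viewer.read_camera("scene"),viewer.read_camera("side")
A=cv2.resize(s["img"][160:310,110:310],(400,300),interpolation=cv2.INTER_CUBIC)
def z(c,n,P): u=proj(c,np.array([P]))[0].astype(int); return cv2.resize(c["img"][u[1]-n:u[1]+n,u[0]-n:u[0]+n],(400,300),interpolation=cv2.INTER_CUBIC)
P=[.625,-.158,.04]
B=cv2.resize(a["img"][90:240,230:430],(400,300),interpolation=cv2.INTER_CUBIC)
cv2.imwrite("pics/f.png",np.vstack([np.hstack([A,B]),np.hstack([z(s,35,P),z(a,35,P)])])[:,:,::-1])
```

```text
now [611.6  39.3 209.3] [-1.7994e+02  3.0000e-02 -1.7634e+02] w 43.5 F [-0.3 -0.1 -1.5] t 50.0
```

View pics/f.png

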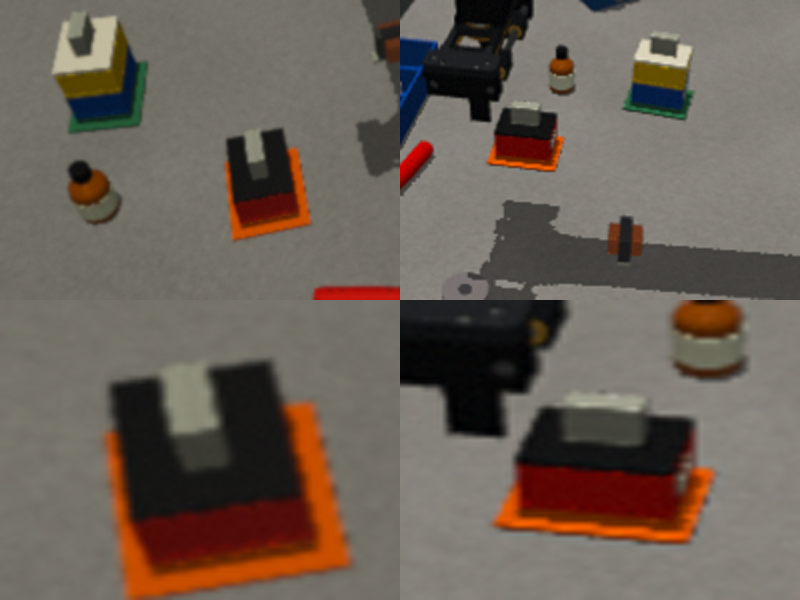

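Both stacks are closed and level: white/yellow/blue on green at (95,70), and black/red on orange at (265,185). The bottle, transformer and spool stand untouched. I'll hand the job in.

```bash
python3 -c "
from cell import env
print(env.sign_off())"
```

```text
the job is handed in; nothing more can be done
None
```

The job is handed in: blue bin, yellow bin and white lid are stacked on the green dock, and the red bin with the black lid is on the orange dock; both looked level and fully seated in the final pictures, with the spool, bottle and transformer where they were, at about 50 s of the 120 s allowed.

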